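Shut the waffle iron and click its browning dial to the middle mark

ROBOT

A 6-joint arm with a two-finger parallel gripper is mounted at the origin on a cart in front of the work surface, level with it; the furniture and walls round the work are solid. World frame = base frame: x ahead of the robot, y to its left, z up, the work surface at z = 0. Lengths are in mm, angles in rad, forces in N, time in s.
With the tool pointing down it reaches from about 350 to 875 mm from the base axis. Payload 4.2 kg.
Tool frame: the origin (TCP) lies at the very end of the fingers, on their centre line; the grasp point (between the pads) lies 19 mm behind it; z points along the fingers, y is the line along which they close (so a half turn about z gives the same grasp; the last joint's range is limited). The gripper opens to 85 mm and grips with 20 to 120 N. Pads are 22 mm wide; open, the fingers measure 114 mm over their backs; the gripper's body (76 mm by 85 mm) begins 54 mm behind the grasp point. The pads swing forward as they close: fully open they stand 13 mm farther back than shut.
Start: joints at [1.429, 0.385, 0.008, 0, -1.194, -0.259], TCP at [243.814, 575.46, 231.312] pointing down, gripper open.
Joint ranges: [-3.14, 3.14], [-1.21, 2.06], [-1.07, 1.41], [-3.16, 2.05], [-2.99, -0.16], [-3.1, 3.1]. Speed limits (rad/s): [2.79, 2.79, 3.14, 3.14, 3.14, 3.14].

INTERFACE

Orientations are given as a unit quaternion [w, x, y, z].
In Python, from rig import ctrl, viewer gives the robot as it stands.
- The arm moves only by the tool play_rows, never from a script. Its arguments are lists of equal length, an entry for each row: "travel": the shift along the tool's x, y, z in mm, a list of three; "spin": the turn about the tool's z in rad. In form: {"travel": [[tx, ty, tz], ...], "spin": [spin, ...]}. A call has 1 to 12 rows; each row is the pose to reach, as a shift and turn from the pose commanded when the call began, along the tool's axes at that moment; what a row does not reach only later rows make up. A row lasts 1/12 s, in which the tool goes at most 41.7 mm and 7.16 degrees, less where a joint would pass 70% of its speed; a pose out of reach is approached as far as the arm can. A call with a gripper value outside its range is refused whole. "claw" is the finger opening in mm, from 0 to 85.4, set as the call begins (left out, the last holds). The fingers move at their own pace and stop on an object; "newtons" is the grip in N (left out, the last holds). Time passes only in rows, so rows that repeat a pose let the fingers close. It gives the time, the measured TCP pose, the force, the opening and the grip force at its end, in the units of the state.
- ctrl.get_obs(): the state, without advancing time (a new reading comes with each control period).
- viewer.capture(name): name is "scene" or "top" or "wrist"; returns the picture (420x560x3 uint8, blue, green, red); there is no depth.
- viewer.get_calibration(name): a dict with "vertical_fov" (degrees; the focal length in pixels is half the picture's height over the tangent of half this angle, whatever the lens; pixels are square), "cx", "cy" (the principal point, pixels), "world_from_camera" (4x4, takes a point from camera to world coordinates). Camera axes: x right, y up, looking along -z (the intrinsics and any distortion apply to the point x, -y, -z); pixel columns grow to the right and rows downward; lengths in mm; the calibration is good to about 2 mm. A picture is of the moment at which its call begins: read the wrist's pose just before it. get_calibration takes no time and is no camera call; for the wrist camera it gives the pose at the moment of the call.
- ctrl.hand_in(): hands the job in; it is judged then, once.
The state is a dict: "time": time; "joint_positions": joint angles; "dq": joint speeds; "joint_efforts": joint torques, N m; "eef_pos": TCP position; "ee_rot": TCP orientation; "wrist_force": force on the tool from outside, world axes, zero at the start; "moment": the same for the moment, N m; "finger_gap": finger opening in mm; "gripper_force": force on a finger pad.
Only numpy, scipy, OpenCV 4.12 (cv2) and the standard library are available. Lean on these libraries where they do the work, as an engineer would, in place of code of your own. Each camera call takes 0.05 s, during which the arm holds its last target. There are 200 camera calls.

TASK

Get the waffle iron ready for the next waffle. With the fingertips push its half-open lid down by the front handle until it is fully shut, without slamming it; then press a fingertip lightly on the rim of the knurled browning dial on top of the lid and turn it clockwise by friction, click by click, until its white line has clicked in at the middle one of the five dots (the third, straight away from the handle). Pinch and lift nothing, neither dial nor lid, and leave everything else on the worktop where it stands.

Things in the scene. Friction and masses are not known exactly. Their poses are not given: they have to be found in the camera images.
- waffle_lid (a joint): Lid of the waffle iron (black, 230 mm deep, 244 mm wide, steel panel on top; fixed in place, handle towards the robot). Its angle in rad about the hinge line at the far side: 0 = fully shut (hard stop), 0.4 to 0.8 at the start, grows as the front rises. Stiff hinge: it stays where it is left; pushing it down at the handle takes 1 to 5 N.
- browning_dial (a joint): Angle of the browning dial in rad, grows clockwise seen from above. Five sprung detents at 0, 0.5, 1.0, 1.5, 2.0, one per dot (1.0 = middle dot); starts at or near 0 or 0.5. Left alone it snaps into the nearer detent; leaving one takes 0.04 N m. The white line on it points 1.0 rad minus this value anticlockwise from dial_top's +x.
- lid_hinge (a point): Middle of the lid's hinge line on the fixed base, 56 mm above the worktop. x level, pointing from the front handle to the hinge (away from the robot, at the appliance's yaw); y along the hinge line, to the robot's left; z up.
- handle_top (a point): Middle of the upper face of the lid's front handle, a black bar 112 mm wide (y), 50 mm deep (x), 22 mm thick at the lid's front edge. Moves with the lid; axes as lid_hinge when shut, z out of the lid's top. In the lid's frame 262 mm in front of the hinge line and 27 mm above it; 83 mm above the worktop when shut.
- dial_top (a point): Centre of the dial, level with its rim: black knurled disc 60 mm across, 8 mm proud; flat rim 20 to 30 mm from the centre, middle dished 1.6 mm. Friction 0.5 to 1: 6 to 15 N pressed on the rim, moved along its circle, turns it. In the lid's frame 122 mm before the hinge, 53 mm above; 109 mm over the worktop when shut. Axes as handle_top. Dots (4 to 10 mm, growing clockwise) 46 mm out.
- lemon: Lemon, 78 x 55 x 56 mm, on the right. Bystander; origin under its middle.
- dish: Small dark glass dish, 116 mm across, 28 mm high, at the front right. Bystander; origin under its middle.
- fork: Steel fork, 196 mm long, lying on the right between dish and lemon. Bystander; origin under its middle.
- teaspoon: Steel teaspoon, 132 mm long, lying at the front left. Bystander; origin under its middle.
- pepper_jar: Small glass jar with a red cap, 45 mm across, 108 mm high, on the left. Bystander; origin under its middle.

How it is judged:
By the outcome, as a careful person would: the job done as asked, in the order asked, and still so for the second after the job is handed in, with the robot touching nothing.
It also fails if it takes over 54 s, if anything falls off the work surface, if the arm or the gripper's body presses on something with over 40 N, if the wrist force passes 120 N, or if a joint passes its speed limit or range.

## Working session

There is one attempt and no reset: what is moved stays moved. The work goes in short steps, Python scripts to look and compute and a tool call to move; the robot and the scene stay as the last step left them, time stands still between calls to the robot, and variables do not carry over. Pictures are saved under pics/ and viewed, at most 10 in all, crops included, and the job is handed in when it is done.

Besides the shell and the picture viewer there is one more tool, called after "Call:" as name(argument=value, ...), one argument or row to a line, values as JSON. play_rows: Moves the arm, as the interface text tells. Its arguments: {"type":"object","properties":{"travel":{"type":"array","items":{"type":"array","items":{"type":"number"}}},"spin":{"type":"array","items":{"type":"number"}},"claw":{"type":"number"},"newtons":{"type":"number"}},"required":["travel","spin"]}

```bash
mkdir -p pics; ls; python3 - <<'E'
from rig import ctrl, viewer
import cv2, numpy as np
np.set_printoptions(precision=4,suppress=True)
o=ctrl.get_obs(); print({k:o[k] for k in ('time','eef_pos','ee_rot','wrist_force','finger_gap')})
for n in ('scene','top'):
    c=viewer.get_calibration(n); print(n,c)
    cv2.imwrite(f'pics/{n}0.png',viewer.capture(n))
E
```

```text
pics
{'time': 0.0, 'eef_pos': array([243.6194, 574.937 , 230.2122]), 'ee_rot': array([ 0.0011,  0.98  , -0.1991, -0.0002]), 'wrist_force': array([ 0.6974, -0.6155,  0.6271]), 'finger_gap': 85.30577129275478}
scene {'vertical_fov': 46.40525063931659, 'cx': 288.4984046433648, 'cy': 200.7603058673197, 'world_from_camera': array([[  -0.9593,   -0.2399,    0.1487,  793.3974],
       [   0.2822,   -0.8072,    0.5184,  875.3241],
       [  -0.0044,    0.5393,    0.8421, 1189.2125],
       [   0.    ,    0.    ,    0.    ,    1.    ]])}
top {'vertical_fov': 47.626599210458075, 'cx': 281.25664171571447, 'cy': 208.9851322323296, 'world_from_camera': array([[   0.02  ,    0.9905,   -0.136 ,  432.3225],
       [  -0.9998,    0.0192,   -0.0076,  199.2834],
       [  -0.0049,    0.1361,    0.9907, 1385.4211],
       [   0.    ,    0.    ,    0.    ,    1.    ]])}
```

View pics/top0.png

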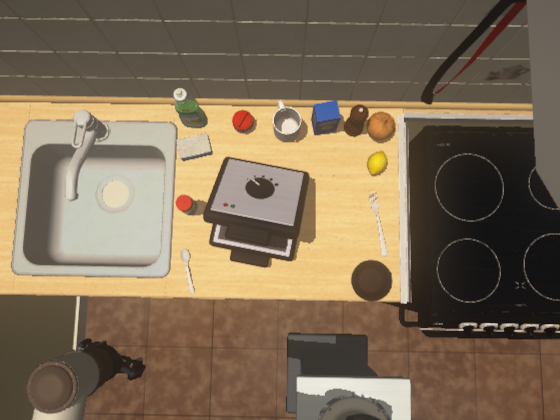

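View pics/scene0.png

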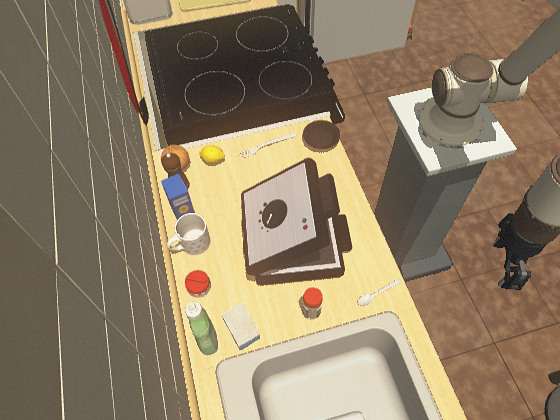

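The top view shows the iron's lid plate around (258,192) with the dial at (260,188), and both handles at (265,225) and (250,257). The scene view shows the dial at (274,213). I'll zoom in to pick features.

```bash
python3 - <<'E'
import cv2, numpy as np
a=cv2.imread('pics/top0.png')[145:275,195:325]; b=cv2.imread('pics/scene0.png')[155:285,235:365]
def up(c):
    c=cv2.resize(c,None,fx=3,fy=3,interpolation=cv2.INTER_CUBIC)
    c=np.clip(255*(c/255.)**.6,0,255).astype('uint8')
    for k in range(0,130,10):
        cv2.line(c,(k*3,0),(k*3,3 if k%50 else 9),(0,255,0),1);cv2.line(c,(0,k*3),(3 if k%50 else 9,k*3),(0,255,0),1)
    return c
cv2.imwrite('pics/crop0.png',np.hstack([up(a),up(b)]))
E
```

```text
(no output)
```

View pics/crop0.png

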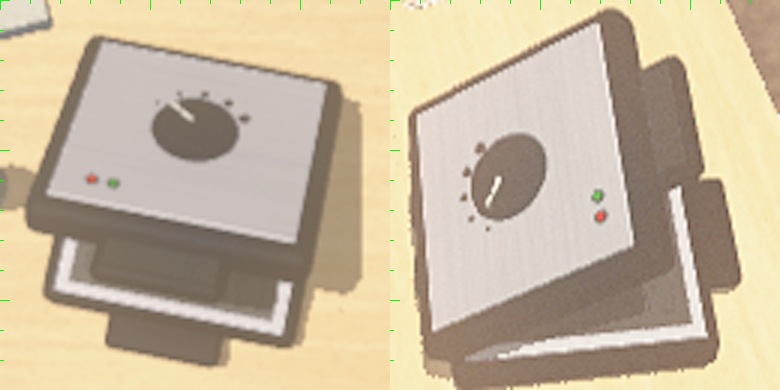

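```bash
cat > h.py <<'E'
import numpy as np, cv2
from scipy.optimize import least_squares
np.set_printoptions(precision=3,suppress=True)
def proj(c,P):
    W=np.array(c['world_from_camera']); p=(np.atleast_2d(P)-W[:3,3])@W[:3,:3]
    f=210/np.tan(np.radians(c['vertical_fov'])/2)
    return np.c_[c['cx']+f*p[:,0]/-p[:,2], c['cy']-f*p[:,1]/-p[:,2]]
def lid(v,L):  # v: x,y,yaw,angle ; L points in lid frame -> world
    x,y,yaw,a=v[:4]; L=np.atleast_2d(L)
    X=L[:,0]*np.cos(a)+L[:,2]*np.sin(a); Z=-L[:,0]*np.sin(a)+L[:,2]*np.cos(a)
    return np.c_[x+X*np.cos(yaw)-L[:,1]*np.sin(yaw), y+X*np.sin(yaw)+L[:,1]*np.cos(yaw), 56+Z]
ang=1-.5*np.arange(5)
dots=np.c_[-122+46*np.cos(ang),46*np.sin(ang),np.full(5,45)]
E
python3 - <<'E'
from h import *
from rig import viewer
T=np.array([(195,129),(158,102),(180,94),(205,94),(229,103),(244,118)])/3+[195,145]
S=np.array([(119,176),(98,229),(82,219),(74,197),(77,172),(90,148)])/3+[235,155]
ct,cs=viewer.get_calibration('top'),viewer.get_calibration('scene')
L=np.vstack([[-122,0,53],dots])
def f(v): P=lid(v,L); return np.r_[proj(ct,P)-T,proj(cs,P)-S].ravel()
r=least_squares(f,[600,200,0,.6],loss='soft_l1'); print(r.x,np.sqrt(np.mean(r.fun**2)));print(f(r.x).reshape(2,-1,2))
J=np.linalg.inv(r.jac.T@r.jac); print('sd',np.sqrt(np.diag(J))*.5)
v=r.x
print('handle',lid(v,[-262,0,27]),'dial',lid(v,[-122,0,53]))
w=v.copy();w[3]=0;print('shut handle',lid(w,[-262,0,27]),'dial',lid(w,[-122,0,53]))
ct_line=np.array([(170,102),(191,119)])/3+[195,145]
for th in (0,.25,.5): print(th,proj(ct,lid(v,[[-122+R*np.cos(1-th),R*np.sin(1-th),53] for R in(25,8)])),ct_line)
C=np.array([[-262+a,b,27] for a in(-25,25) for b in(56,-56)]);print('handle px crop',(proj(ct,lid(v,C))-[195,145])*3)
print('panel corners',(proj(ct,lid(v,[[a,b,45] for a in(-237,-7) for b in(122,-122)]))-[195,145])*3)
E
```

```text
[ 741.14   250.275 -245.217  584.787] 0.32494550148326673
[[[ 0.146 -0.102]
  [-0.016  0.552]
  [-0.043 -0.143]
  [ 0.085 -0.243]
  [-0.263 -0.075]
  [-0.212  0.648]]

 [[-0.602 -0.234]
  [ 0.48   0.118]
  [-0.309 -0.498]
  [-0.356 -0.1  ]
  [-0.12   0.047]
  [ 0.357  0.531]]]
sd [1.467 1.092 0.015 0.017]
handle [[520.355 288.692 194.386]] dial [[655.674 265.146 156.833]]
shut handle [[483.019 295.188  83.   ]] dial [[620.946 271.189 109.   ]]
0 [[253.351 182.353]
 [257.962 186.116]] [[251.667 179.   ]
 [258.667 184.667]]
0.25 [[255.205 181.215]
 [258.556 185.747]] [[251.667 179.   ]
 [258.667 184.667]]
0.5 [[257.356 180.492]
 [259.247 185.512]] [[251.667 179.   ]
 [258.667 184.667]]
handle px crop [[ 88.123 292.328]
 [220.945 318.251]
 [102.304 241.813]
 [232.13  266.999]]
panel corners [[ 24.918 215.741]
 [311.323 271.232]
 [ 90.595  10.7  ]
 [349.769  59.672]]
```

```bash
cat >> h.py <<'E'
from rig import ctrl, viewer
from scipy.spatial.transform import Rotation as Ro
V=np.array([741.14,250.275,-0.173,0.451])
def tool(P):   # world targets -> tool shifts from now (measured pose)
    o=ctrl.get_obs(); q=np.array(o['ee_rot']); R=Ro.from_quat(np.r_[q[1:],q[0]])
    yaw=np.arctan2(*R.as_matrix()[[1,0],0]); print('t',o['time'],'tcp',o['eef_pos'],'yaw',yaw,'F',o['wrist_force'],'gap',o['finger_gap'])
    return (np.atleast_2d(P)-o['eef_pos'])@R.as_matrix()
E
python3 - <<'E'
from h import *
print(tool([[520.4,288.7,250],[520.4,288.7,215]]))
E
```

```text
t 0.1 tcp [243.625 575.003 230.336] yaw -0.4009854173935939 F [-0.458  0.425 -0.255] gap 85.39908171374384
[[366.573 155.598 -19.33 ]
 [366.57  155.53   15.67 ]]
```

Call:
play_rows(
  travel=[
    [10,4,-10],
    [35,15,-20],
    [70,30,-20],
    [107,45,-20],
    [144,61,-20],
    [181,77,-20],
    [218,93,-20],
    [255,108,-20],
    [292,124,-20],
    [328,139,-20],
    [355,151,-20],
    [366.5,155.5,-20],
  ],
  spin=[-0.02,-0.04,-0.06,-0.08,-0.1,-0.12,-0.14,-0.16,-0.18,-0.2,-0.22,-0.228],
  claw=0,
  newtons=30,
)

```text
time: 1.1
eef_pos: [522.4, 286.1, 250.6]
ee_rot: [0.001, 0.996, -0.088, -0.0]
wrist_force: [0.2, 0.6, 0.2]
finger_gap: 0.2
gripper_force: 0.0
```

```bash
python3 - <<'E'
from h import *
print(tool([[520.4,288.7,200]]))
c=viewer.get_calibration('wrist'); im=viewer.capture('wrist'); cv2.imwrite('pics/w1.png',im)
print(c)
v=V
print('dial',proj(c,lid(v,[-122,0,53])),'dots',proj(c,lid(v,dots)))
print('handle',proj(c,lid(v,[[-262+a,b,27] for a in(-25,25) for b in(56,-56)])))
E
```

```text
t 1.1 tcp [522.409 286.137 250.642] yaw -0.17579851853128944 F [0.211 0.588 0.173] gap 0.1908314941586333
[[-2.393 -2.24  50.64 ]]
{'vertical_fov': 65.73895445535189, 'cx': 277.31450455237206, 'cy': 210.4579838583951, 'world_from_camera': array([[ -0.175,   0.938,   0.3  , 598.596],
       [ -0.985,  -0.167,  -0.052, 272.106],
       [  0.002,  -0.305,   0.952, 392.118],
       [  0.   ,   0.   ,   0.   ,   1.   ]])}
dial [[271.674  11.47 ]] dots [[214.115 -12.961]
 [239.261 -33.493]
 [271.816 -40.907]
 [304.382 -33.668]
 [329.56  -13.278]]
handle [[185.497 273.821]
 [359.622 273.236]
 [188.24  197.289]
 [356.695 196.752]]
```

View pics/w1.png

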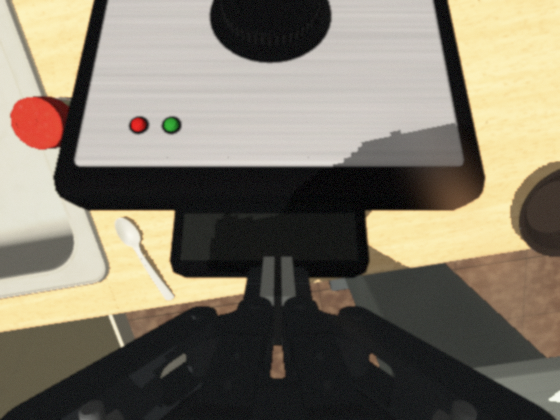

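The wrist picture matches the estimate: the handle is at (175–367, 210–275) under the fingertips, and the dial is at the top centre. Next is the descent to contact.

Call:
play_rows(
  travel=[
    [-1,-1,6],
    [-2,-2,16],
    [-2,-2,26],
    [-2,-2,34],
    [-2,-2,40],
    [-2,-2,44],
    [-2,-2,47],
    [-2,-2,50],
    [-2,-2,53],
    [-2,-2,56],
    [-3,-2,59],
    [-4,-2,62],
  ],
  spin=[0,0,0,0,0,0,0,0,0,0,0,0],
)

```text
time: 2.15
eef_pos: [517.0, 292.0, 189.1]
ee_rot: [-0.0, 0.996, -0.086, 0.0]
wrist_force: [-1.5, 0.6, 2.5]
finger_gap: 0.1
gripper_force: 1.1
```

Call:
play_rows(
  travel=[
    [-1.4,0.1,2.5],
    [-2.8,0.2,5],
    [-4.2,0.4,7.5],
    [-5.6,0.6,10],
    [-7,0.8,12.5],
    [-8.4,1,15],
    [-9.8,1.2,17.5],
    [-11.1,1.4,20],
    [-12.4,1.6,22.5],
    [-13.6,1.8,25],
    [-14.8,2,27.5],
    [-16,2,30],
  ],
  spin=[0,0,0,0,0,0,0,0,0,0,0,0],
)

```text
time: 3.15
eef_pos: [500.5, 293.9, 159.3]
ee_rot: [-0.001, 0.996, -0.086, 0.0]
wrist_force: [-4.5, 4.8, 3.2]
finger_gap: 0.3
gripper_force: 2.9
```

Call:
play_rows(
  travel=[
    [-1.1,0,2.5],
    [-2.2,0,5],
    [-3.2,0,7.5],
    [-4.2,0,10],
    [-5.2,0,12.5],
    [-6.2,0,15],
    [-7.2,0,17.5],
    [-8.1,0,20],
    [-9,0,22.5],
    [-9.8,0,25],
    [-10.6,0,27.5],
    [-11.3,0,30],
  ],
  spin=[0,0,0,0,0,0,0,0,0,0,0,0],
)

```text
time: 4.15
eef_pos: [488.6, 295.9, 128.9]
ee_rot: [-0.001, 0.996, -0.086, -0.001]
wrist_force: [-5.5, 6.7, 4.0]
finger_gap: 0.1
gripper_force: 4.2
```

Call:
play_rows(
  travel=[
    [-0.7,0,2.2],
    [-1.4,0,4.4],
    [-2,0,6.6],
    [-2.6,0,8.8],
    [-3.2,0,11],
    [-3.8,0,13.2],
    [-4.4,0,15.4],
    [-4.9,0,17.6],
    [-5.4,0,19.8],
    [-5.9,0,22],
    [-6.4,0,24],
    [-6.8,0,26],
  ],
  spin=[0,0,0,0,0,0,0,0,0,0,0,0],
)

```text
time: 5.15
eef_pos: [481.7, 297.2, 102.7]
ee_rot: [-0.001, 0.996, -0.086, -0.001]
wrist_force: [-6.1, 6.6, 2.0]
finger_gap: -0.2
gripper_force: 4.2
```

Call:
play_rows(
  travel=[
    [-0.2,0,1.5],
    [-0.4,0,3],
    [-0.6,0,4.5],
    [-0.8,0,6],
    [-1,0,7.4],
    [-1.2,0,8.8],
    [-1.3,0,10],
    [-1.5,0,11.2],
    [-1.6,0,12.4],
    [-1.7,0,13.6],
    [-1.8,0,14.8],
    [-2,0,16],
  ],
  spin=[0,0,0,0,0,0,0,0,0,0,0,0],
)

```text
time: 6.15
eef_pos: [479.0, 296.2, 87.1]
ee_rot: [0.001, 0.996, -0.086, -0.002]
wrist_force: [-8.9, 2.4, 6.7]
finger_gap: 0.3
gripper_force: 4.3
```

Call:
play_rows(
  travel=[
    [0,0,0.8],
    [0,0,1.6],
    [0,0,2.4],
    [0,0,3.2],
    [0,0,3.8],
    [0,0,4.4],
    [0,0,5],
    [0,0,5],
  ],
  spin=[0,0,0,0,0,0,0,0],
)

```text
time: 6.82
eef_pos: [478.7, 295.0, 82.1]
ee_rot: [0.002, 0.996, -0.086, -0.002]
wrist_force: [-9.1, 2.0, 7.9]
finger_gap: 0.2
gripper_force: 5.6
```

Call:
play_rows(
  travel=[
    [0,0,0.7],
    [0,0,1.4],
    [0,0,2],
    [0,0,2],
    [0,0,2],
  ],
  spin=[0,0,0,0,0],
)

```text
time: 7.23
eef_pos: [478.7, 295.0, 82.0]
ee_rot: [0.002, 0.996, -0.086, -0.002]
wrist_force: [-12.6, 0.2, 18.1]
finger_gap: 0.0
gripper_force: 11.1
```

Call:
play_rows(
  travel=[
    [0,0,-6],
    [0,0,-18],
    [0,0,-32],
    [0,0,-46],
    [8,0,-60],
    [16,0,-74],
    [24,0,-88],
    [32,0,-100],
    [38,0,-110],
    [40,0,-115],
    [40,0,-115],
  ],
  spin=[0,0,0,0,0,0,0,0,0,0,0],
)

```text
time: 8.15
eef_pos: [521.1, 288.9, 195.6]
ee_rot: [-0.0, 0.996, -0.087, 0.0]
wrist_force: [0.3, -0.2, 0.1]
finger_gap: -0.1
gripper_force: 0.0
```

```bash
python3 - <<'E'
from h import *
v=V.copy(); v[3]=0
print(tool(lid(v,[-122,0,53])))
c=viewer.get_calibration('wrist'); im=viewer.capture('wrist'); cv2.imwrite('pics/w2.png',im)
print('dial',proj(c,lid(v,[-122,0,53])),'dots',proj(c,lid(v,dots)))
print('handle',proj(c,lid(v,[[-262+a,b,27] for a in(-25,25) for b in(56,-56)])))
E
```

```text
t 8.15 tcp [521.142 288.885 195.634] yaw -0.1737091844222673 F [ 0.284 -0.171  0.138] gap -0.08501931505410307
[[101.286   0.114  86.72 ]]
dial [[276.381  67.841]] dots [[216.521  27.584]
 [241.443  -0.001]
 [276.299 -10.349]
 [311.186  -0.058]
 [336.19   27.488]]
handle [[212.903 275.626]
 [340.623 275.542]
 [209.239 221.907]
 [344.139 221.814]]
```

View pics/w2.png

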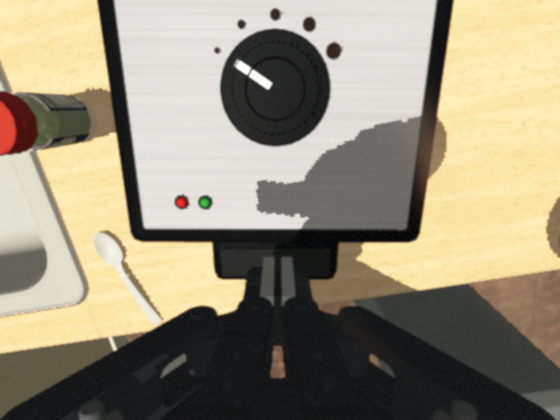

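The lid is shut flat, and the dial at (275,87) has its white line near the first dot (217,50). The dots sit about 24 px off the prediction, which looks like lens distortion. I'll bring the dial to the image centre and measure there.

Call:
play_rows(
  travel=[
    [6,0,0],
    [18,0,0],
    [34,0,0],
    [50,0,0],
    [64,0,0],
    [74,0,0],
    [78,0,0],
    [80,0,0],
    [80,0,0],
  ],
  spin=[0,0,0,0,0,0,0,0,0],
)

```text
time: 8.95
eef_pos: [599.4, 275.3, 194.8]
ee_rot: [0.0, 0.996, -0.086, -0.0]
wrist_force: [0.2, -0.2, 0.7]
finger_gap: -0.5
gripper_force: 0.0
```

```bash
python3 - <<'E'
from h import *
v=V.copy(); v[3]=0
print(tool(lid(v,[-122,0,53])))
c=viewer.get_calibration('wrist'); im=viewer.capture('wrist'); cv2.imwrite('pics/w3.png',im)
import pickle; pickle.dump(c,open('c3.pkl','wb'))
print('dial',proj(c,lid(v,[-122,0,53])),'dots',proj(c,lid(v,dots)))
E
```

```text
t 8.95 tcp [599.382 275.338 194.754] yaw -0.17314951959819674 F [ 0.218 -0.227  0.688] gap -0.5128784212907109
[[22.016  0.229 85.739]]
dial [[276.618 187.604]] dots [[222.693 151.268]
 [245.234 129.033]
 [276.574 120.728]
 [307.924 129.015]
 [330.494 151.233]]
```

View pics/w3.png

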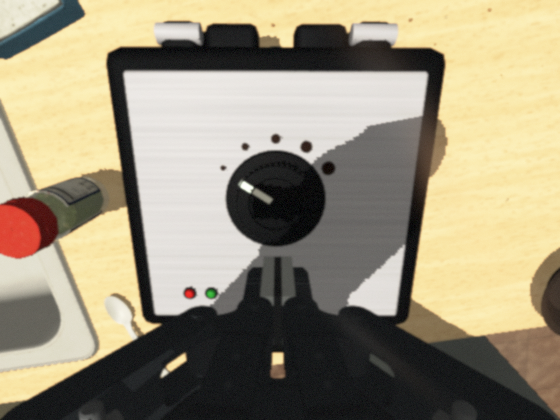

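```bash
cat > fit.py <<'E'
from h import *
import pickle
T=np.array([(158,102),(180,94),(205,94),(229,103),(244,118)])/3+[195,145]
S=np.array([(98,229),(82,219),(74,197),(77,172),(90,148)])/3+[235,155]
W2=np.array([(217,50),(241,24),(275,14),(309,24),(334,50)])
W3=np.array([(223,168),(245,147),(275.5,139),(306,146.5),(328,168)])
ct,cs=viewer.get_calibration('top'),viewer.get_calibration('scene')
c3=pickle.load(open('c3.pkl','rb')); c2=dict(c3); W=np.array(c3['world_from_camera']).copy()
W[:3,3]+=np.array([521.142,288.885,195.634])-[599.382,275.338,194.754]; c2['world_from_camera']=W
def dist(c,P,k):
    f=210/np.tan(np.radians(c['vertical_fov'])/2); o=np.array([c['cx'],c['cy']]); d=(proj(c,P)-o)/f
    return o+f*d*(1+k*(d**2).sum(1,keepdims=True))
def solve(free,use):
    def f(p):
        v=p[:4]; k=p[4:7]*free; w=v.copy(); w[3]=0
        r=[dist(ct,lid(v,dots),k[0])-T,dist(cs,lid(v,dots),k[1])-S,dist(c2,lid(w,dots),k[2])-W2,dist(c3,lid(w,dots),k[2])-W3]
        return np.concatenate([r[i]*(1 if i>1 else 1.5) for i in use]).ravel()
    r=least_squares(f,np.r_[V,0,0,0]); w=r.x.copy(); w[3]=0
    print(use,free,r.x,'rms',np.sqrt(np.mean(r.fun**2)),'dial',lid(w,[-122,0,53])); return r,f
E
python3 - <<'E'
from fit import *
o=np.ones(3)
r,f=solve(o,[0,1,2,3]); print(f(r.x).reshape(4,-1,2).mean(1))
solve(o*0,[0,1]); solve(np.array([0,0,1]),[2,3]); solve(np.array([0,0,1]),[3]); solve(np.array([1,0,0]),[0,1]);solve(o,[0,1])
E
```

```text
[0, 1, 2, 3] [1. 1. 1.] [729.296 253.394  -0.17    0.582  -1.125   6.71   -0.038] rms 0.5404423619454424 dial [[609.058 274.052 109.   ]]
[[-0.745  0.413]
 [-0.379 -0.847]
 [-0.078 -0.057]
 [ 0.014 -0.012]]
[0, 1] [0. 0. 0.] [740.125 250.741  -0.169   0.466   0.      0.      0.   ] rms 0.4561884370854139 dial [[619.863 271.259 109.   ]]
[2, 3] [0 0 1] [729.205 253.237  -0.172  24.896   0.      0.     -0.036] rms 0.268514698798012 dial [[609.002 274.097 109.   ]]
[3] [0 0 1] [729.684 253.189  -0.172   0.452   0.      0.     -0.255] rms 0.11004388163563533 dial [[609.485 274.075 109.   ]]
[0, 1] [1 0 0] [739.61  250.996  -0.17    0.474  -0.571   0.      0.   ] rms 0.45171152810444387 dial [[619.376 271.679 109.   ]]
[0, 1] [1. 1. 1.] [738.998 251.076  -0.168   0.478  -0.29    1.069   0.   ] rms 0.44660875976680026 dial [[618.725 271.531 109.   ]]
```

The wrist views agree to 0.3 px, so the dial is at (609,274) and the lid started nearer 0.58 rad. In the picture the line runs from (240,184) to (271,202), at the first dot. Next I'll place the fingertip on the left side of the rim.

```bash
python3 - <<'E'
from fit import *
v=np.array([729.3,253.25,-.172,0])
for th in (0,.1,.2,.5): print(th,proj(c3,lid(v,[[-122+R*np.cos(1-th),R*np.sin(1-th),53] for R in(28,4)])).ravel())
t=tool(lid(v,[-122,0,53])); print(t)
for s in np.linspace(-.5,.5,9): print(s, t[0,:2]+25*np.array([np.sin(s),-np.cos(s)]))
E
```

```text
0 [242.572 183.63  270.94  201.018]
0.1 [244.747 180.505 271.257 200.588]
0.2 [247.251 177.602 271.617 200.19 ]
0.5 [256.472 170.54  272.921 199.229]
t 9.0 tcp [599.047 275.508 195.056] yaw -0.1727487264009562 F [-0.345  0.402 -0.317] gap 0.4218113353336075
[[10.185 -0.403 86.051]]
-0.5 [ -1.801 -22.343]
-0.375 [  1.028 -23.666]
-0.25 [  4.    -24.626]
-0.125 [  7.068 -25.208]
0.0 [ 10.185 -25.403]
0.125 [ 13.302 -25.208]
0.25 [ 16.37  -24.626]
0.375 [ 19.342 -23.666]
0.5 [ 22.171 -22.343]
```

Call:
play_rows(
  travel=[
    [-0.5,-4,4],
    [-1,-8,12],
    [-1.5,-13,22],
    [-2,-18,32],
    [-2.3,-21,42],
    [-2.3,-22.3,52],
    [-2.3,-22.3,60],
    [-2.3,-22.3,66],
    [-2.3,-22.3,72],
    [-2.3,-22.3,76],
    [-2.3,-22.3,79],
    [-2.3,-22.3,80],
  ],
  spin=[-0.05,-0.1,-0.15,-0.2,-0.25,-0.3,-0.35,-0.4,-0.45,-0.5,-0.5,-0.5],
)

```text
time: 10.0
eef_pos: [600.2, 298.0, 115.0]
ee_rot: [0.0, 0.987, 0.163, -0.0]
wrist_force: [0.9, 0.1, -0.2]
finger_gap: 0.1
gripper_force: 0.0
```

Call:
play_rows(
  travel=[
    [0,0,1],
    [0,0,2],
    [0,0,3],
    [0,0,4],
    [0,0,5],
    [0,0,6],
    [0,0,6.5],
    [0,0,6.5],
  ],
  spin=[0,0,0,0,0,0,0,0],
)

```text
time: 10.67
eef_pos: [601.0, 297.9, 109.2]
ee_rot: [0.0, 0.987, 0.163, 0.0]
wrist_force: [-0.7, 0.2, 2.1]
finger_gap: 0.2
gripper_force: 0.9
```

Call:
play_rows(
  travel=[
    [0,0,0.5],
    [0,0,1],
    [0,0,1.5],
    [0,0,1.5],
  ],
  spin=[0,0,0,0],
)

```text
time: 11.0
eef_pos: [601.1, 298.0, 109.0]
ee_rot: [-0.0, 0.987, 0.163, 0.001]
wrist_force: [-3.0, -0.4, 7.2]
finger_gap: 0.5
gripper_force: 3.6
```

Call:
play_rows(
  travel=[
    [0,0,0.5],
    [1.25,0,0.8],
    [2.5,0.1,0.8],
    [3.75,0.3,0.8],
    [5,0.5,0.8],
    [6.2,0.8,0.8],
    [7.4,1.1,0.8],
    [8.6,1.5,0.8],
    [9.7,2,0.8],
    [10.9,2.5,0.8],
    [12,3.1,0.8],
    [12,3.1,0.8],
  ],
  spin=[0,0.05,0.1,0.15,0.2,0.25,0.3,0.35,0.4,0.45,0.5,0.5],
)

```text
time: 12.0
eef_pos: [614.5, 299.0, 109.0]
ee_rot: [-0.001, 0.996, -0.087, 0.002]
wrist_force: [-1.5, -2.1, 7.5]
finger_gap: 0.4
gripper_force: 4.1
```

```bash
python3 - <<'E'
from h import *
tool([[0,0,0]]); print(ctrl.get_obs()['moment'])
im=viewer.capture('wrist'); cv2.imwrite('pics/w4.png',cv2.resize(im[100:340,120:440],None,fx=2,fy=2))
E
```

```text
t 12.0 tcp [614.477 298.967 109.015] yaw -0.17391257343042316 F [-1.503 -2.112  7.525] gap 0.4163575683143674
[-0.362  0.469 -0.042]
```

View pics/w4.png

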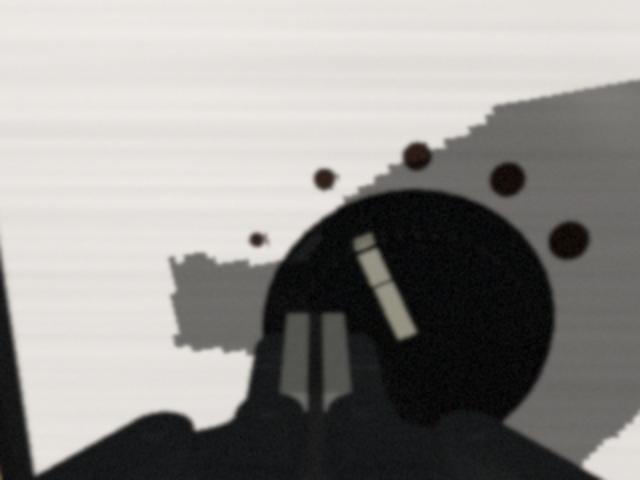

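The line has turned to the second dot, running (410,338) to (365,237) in the crop. I'll continue for one more click.

Call:
play_rows(
  travel=[
    [0,0,0.3],
    [1.25,0,0.3],
    [2.5,0.1,0.3],
    [3.75,0.3,0.3],
    [5,0.5,0.3],
    [6.2,0.8,0.3],
    [7.4,1.1,0.3],
    [8.6,1.5,0.3],
    [9.7,2,0.3],
    [10.9,2.5,0.3],
    [12,3.1,0.3],
    [12,3.1,0.3],
  ],
  spin=[0,0.05,0.1,0.15,0.2,0.25,0.3,0.35,0.4,0.45,0.5,0.5],
)

```text
time: 13.05
eef_pos: [625.2, 293.5, 108.9]
ee_rot: [-0.0, 0.944, -0.331, 0.001]
wrist_force: [-2.7, -1.0, 9.6]
finger_gap: -0.3
gripper_force: 4.8
```

Call:
play_rows(
  travel=[
    [0,0,-1],
    [0,0,-2],
    [0,0,-4],
    [0,0,-10],
    [0,0,-20],
    [-5,0,-35],
    [-15,0,-50],
    [-25,0,-65],
    [-35,0,-78],
    [-42,0,-86],
    [-45,0,-90],
    [-45,0,-90],
  ],
  spin=[0,0,0,0,-0.05,-0.1,-0.2,-0.3,-0.4,-0.5,-0.5,-0.5],
)

```text
time: 14.05
eef_pos: [589.3, 322.5, 197.3]
ee_rot: [-0.001, 0.996, -0.087, 0.001]
wrist_force: [-0.0, -0.3, 0.2]
finger_gap: 0.1
gripper_force: 0.0
```

```bash
python3 - <<'E'
from h import *
tool([[0,0,0]])
v=np.array([729.3,253.25,-.172,0])
c=viewer.get_calibration('wrist'); im=viewer.capture('wrist')
cv2.imwrite('pics/w5.png',im)
for th in (.9,1,1.1): print(th,proj(c,lid(v,[[-122+R*np.cos(1-th),R*np.sin(1-th),53] for R in(28,4)])).ravel())
print(proj(c,lid(v,dots)))
E
```

```text
t 14.05 tcp [589.322 322.505 197.323] yaw -0.17439349391985398 F [-0.001 -0.286  0.18 ] gap 0.07000895489479952
0.9 [336.052 139.537 337.653 173.505]
1 [340.093 139.322 338.212 173.476]
1.1 [344.111 139.518 338.768 173.502]
[[284.075 142.85 ]
 [307.753 120.465]
 [339.447 112.053]
 [370.266 120.312]
 [391.592 142.6  ]]
```

View pics/w5.png

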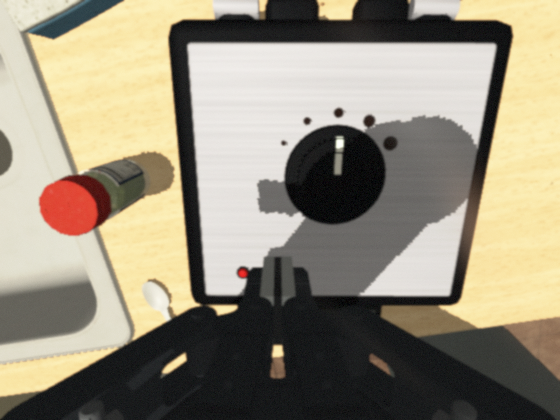

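The line runs from (339,138) to (338,174) and points at the middle dot (339,112). The lid is flat and the robot is clear of everything.

```bash
python3 -c "
from rig import ctrl
print(ctrl.hand_in())"
```

```text
the job is handed in; nothing more can be done
None
```

I pushed the lid fully shut, turned the dial clockwise two clicks to the middle dot (confirmed on the wrist camera), and handed the job in after about 14 s of robot time, with the arm clear.

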